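# Unlock the reader slide, draw it out and load a chocked tube

## Task

The tube reader's carriage is locked under its white hood by a sprung index plunger. Pull the plunger up by its black wing grip, turn it clockwise (seen from above) and let it down into the green rest notch so that it stays retracted; then draw the carriage fully out from the hood to its stop and lay the red-capped tube lengthwise in both blue V-blocks, centred, cap towards the plunger. Last, push the orange chock fully home against the tube, with the plunger still retracted, and do not disturb the marker, the tape roll or the two sample cups.

Things in the scene. Friction and masses are not known exactly. Their poses are not given: they have to be found in the camera images.
- base_mid (a point): Middle of the top of the fixed aluminium base plate (296 x 120 x 10 mm) of the reader slide, which stands anywhere, turned a little. y axis: along the track towards the white hood; x: across it; z up. The slide's parts share these axes (the wing grip only until turned). Hood: y +38 to +130 mm, x -59 to +59 mm, top 68 mm above the counter.
- wing_grip (a point): Centre of the black wing grip (12 mm thick along its x axis, 40 mm long along y, 22 mm high; green line on top) of the sprung index plunger; 82 mm above the counter when down; turns and rises with it. Below it a 5 mm cross pin on a 10 mm stem sits in the deep slot of a steel toothed sleeve (34 mm across, teeth tops at 62 mm); the plunger's nose locks the carriage.
- plunger_lift (a joint): How far the plunger is pulled up (m): 0 = down and locking, 0.020 = upper stop. A spring pulls it down with about 5 N at 0 and 7 N at the top. The cross pin clears the teeth above 0.013; in the rest notch it reads 0.010, 3 mm below the tops of the teeth; standing on a tooth it reads 0.013.
- plunger_twist (a joint): Turn of the wing grip (rad), clockwise seen from above: 0 as found, stop at 1.45. The rest notch (green floor) is at 1.22; it leaves about 0.07 rad either way. It turns only while the pin is clear of the teeth.
- carriage (a joint): How far the grey carriage has been drawn out from under the hood (m), along the base's -y direction: 0 = locked under the hood, 0.110 = against the far stop. It slides with about 2 N of friction and stays where it is left; the plunger with its grip rides on it.
- cradle (a point): On the axis of a tube seated in the carriage, midway between the two blue V-blocks (24 mm either side along y, 7 mm thick, 41 mm free between them), 41 mm above the counter. The tube lies along y; the wing grip is 86 mm away to -y, the chock to +x. Grey bed 14 mm below this point, V-block tops about 1 mm above it. Moves with the carriage.
- chock_tab (a point): On the upright tab of the orange chock: centre of the tab in plan (10 mm along x, 22 mm along y), 7 mm below its top edge, which is 58 mm above the counter. The tab stands 17 mm above the chock's foot, which reaches 5 mm beyond it on the outer (+x) side. Moves with the carriage and chock.
- chock (a joint): How far the chock has been pushed towards the tube (m), along the base's -x direction: starts near 0 (open), 0.032 = home against its own stop, its sloping nose then reaching over the tube with 1 mm to spare. About 1.2 N of friction; it stays where it is left.
- tube_mid (a point): Middle of the clear body of the red-capped blood tube (body 12.6 mm thick and 74 mm long, cap 16 mm thick and 16 mm long, whole tube 89 mm, 12 g), which lies on the counter; this point is on the axis, about 7 mm above the counter. x axis runs along the tube away from the cap.
- tube_cap (a point): Centre of the red cap of the tube, 43 mm from tube_mid along the axis.
- black_marker: black-capped marker pen, 138 mm long, 15 mm thick, lying on the counter; a bystander. Origin at the centre of its underside.
- tape_roll: roll of cream tape lying flat, 69 mm across, 18 mm high; a bystander. Origin at the centre of its underside.
- cup_a: clear sample cup, 16 mm across, 22 mm tall, standing upright; a bystander. Origin at the centre of its underside.
- cup_b: clear sample cup, 16 mm across, 22 mm tall, standing upright; a bystander. Origin at the centre of its underside.

How it is judged (in metres and radians):
On the way, in this order (a step that is already met when the one before it is completed fails the run):
1. the plunger is pulled up, turned and seated in its rest notch while the carriage is still under the hood (value of joint plunger_lift between 0.0084 and 0.0116 m and value of joint plunger_twist above 1.05 rad and value of joint carriage below 0.02 m), for 0.2 s.
2. the carriage is drawn out to its stop, the plunger still in its rest notch (value of joint plunger_lift between 0.0084 and 0.0116 m and value of joint plunger_twist above 1.05 rad and value of joint carriage above 0.103 m), for 0.2 s.
3. the tube lies in both V-blocks, cap towards the plunger (x of tube_mid in the frame of cradle between -0.003 and 0.003 m and y of tube_mid in the frame of cradle between -0.009 and 0.009 m and z of tube_mid in the frame of cradle between -0.0035 and 0.0035 m and angle between the x axis of tube_mid and the y axis of cradle, either way round below 0.12 rad and y of tube_cap in the frame of cradle below -0.02 m and value of joint carriage above 0.103 m), for 0.2 s.
4. the chock is home against the tube (x of tube_mid in the frame of cradle between -0.003 and 0.003 m and y of tube_mid in the frame of cradle between -0.009 and 0.009 m and z of tube_mid in the frame of cradle between -0.0035 and 0.0035 m and angle between the x axis of tube_mid and the y axis of cradle, either way round below 0.12 rad and y of tube_cap in the frame of cradle below -0.02 m and value of joint chock above 0.0285 m), for 0.2 s.
At the end, for the whole second after the job is handed in: Plunger resting in its notch (lift 10 +-1.6 mm, turned over 1.05 rad), carriage within 7 mm of its outer stop, tube still, in both V-blocks (within 9 mm along, 3 mm across, 3.5 mm in height, 0.12 rad), cap towards the plunger, chock within 3.5 mm of home (all of step 2 and all of step 4 and linear speed of red_tube below 0.02 m/s); the robot touches nothing.
It fails at once if a bystander is disturbed (moved more than 20 mm) (distance of any of black_marker, tape_roll, cup_a, cup_b from where it was at the start of the episode above 0.02 m).
It also fails if it takes over 58 s, if anything falls off the work surface, if the arm or the gripper's body presses on something with over 40 N, if the wrist force passes 120 N, or if a joint passes its speed limit or range.

## Robot

A 6-joint arm with a two-finger parallel gripper is mounted at the origin on a cart in front of the work surface, level with it; the furniture and walls round the work are solid. World frame = base frame: x ahead of the robot, y to its left, z up, the work surface at z = 0. Lengths are in mm, angles in degrees, forces in N, time in s.
With the tool pointing down it reaches from about 300 to 850 mm from the base axis. Payload 4.2 kg.
Tool frame: the origin (TCP) lies midway between the tips of the shut fingers; the grasp point (between the pads) lies 19 mm behind it; x points along the fingers, y is the direction in which the jaws open and shut, and the axes are right-handed (so a half turn about x gives the same grasp; the last joint's range is limited). The gripper opens to 91 mm and grips with 3 to 60 N. Pads are 32 mm wide; open, the fingers measure 118 mm over their backs; the gripper's body (76 mm by 178 mm) begins 60 mm behind the grasp point.
Start: joints at [75, 18.312, 89.639, -0, 72.044, -1.146], TCP at [137.685, 558.288, 213.976] pointing down, gripper open.
Joint ranges: [-177.97, 177.97], [-48.28, 115.42], [12.27, 149.76], [-77.06, 257.06], [2.81, 150.46], [-146.56, 146.56]. Speed limits (degrees/s): [147.25, 147.25, 180, 180, 180, 180].

## Interface

Orientations are given as [roll, pitch, yaw] about the fixed x, y, z axes, in that order (R = Rz(yaw) Ry(pitch) Rx(roll)).
In Python, from workcell import * gives the robot as it stands.
- The arm moves only by the shell command python3 -m handwheel 'ROWS' [FORCE]. ROWS is a JSON object of lists of equal length, an entry for each row: "gripper": the closure, from 0 (fully open) to 1 (shut); "offset": the shift along the tool's x, y, z in mm, a list of three; "rot": the turn, a rotation vector about the tool's x, y, z in degrees, a list of three. A call has 1 to 5 rows; each row is the pose to reach, as a shift and turn from the pose commanded when the call began, along the tool's axes at that moment; what a row does not reach only later rows make up. A row lasts 1/12 s, in which the tool goes at most 41.7 mm and 7.16 degrees, less where a joint would pass 70% of its speed; a pose out of reach is approached as far as the arm can. A call with a gripper value outside its range is refused whole. The fingers move at their own pace and stop on an object; FORCE is the grip in N (left out, the last holds). Time passes only in rows, so rows that repeat a pose let the fingers close. It gives the time, the measured TCP pose, the force and the opening at its end, in the units of the state.
- state(): the state, without advancing time (a new reading comes with each control period).
- grab_frame(name): name is "side" or "top" or "wrist"; returns the picture (384x512x3 uint8, red, green, blue); there is no depth.
- camera_params(name): a dict with "fx", "fy", "cx", "cy" (pixels), "position" and "attitude" of the camera in the world; the wrist camera has in their place "hand_eye" (4x4, takes a point from camera to tool coordinates, whose origin is the TCP and whose axes are the tool frame's). Camera axes: x right, y up, looking along -z (the intrinsics and any distortion apply to the point x, -y, -z); pixel columns grow to the right and rows downward; lengths in mm; the calibration is good to about 2 mm. A picture is of the moment at which its call begins: read the wrist's pose just before it. camera_params takes no time and is no camera call.
- job_done(): hands the job in, once; it reports no verdict.
The state is a dict: "time_s": time; "qpos": joint angles; "qvel": joint speeds; "effort": joint torques, N m; "ee_pos": TCP position; "ee_rot": TCP orientation; "force": force on the tool from outside, world axes, zero at the start; "torque": the same for the moment, N m; "gripper_width": finger opening in mm.
Only numpy, scipy, OpenCV 4.12 (cv2) and the standard library are available. Lean on these libraries where they do the work, as an engineer would, in place of code of your own. Each camera call takes 0.05 s, during which the arm holds its last target.

## Working session

There is one attempt and no reset: what is moved stays moved. The work goes in short steps, Python scripts to look and compute and a shell command to move; the robot and the scene stay as the last step left them, time stands still between calls to the robot, and variables do not carry over. Pictures are saved under pics/ and viewed, and the job is handed in when it is done.

```bash
ls -la; mkdir -p pics; python3 - <<'E'
from workcell import *
import cv2
print(state())
for n in ("side","top","wrist"):
    im=grab_frame(n); cv2.imwrite(f"pics/a_{n}.png",cv2.cvtColor(im,cv2.COLOR_RGB2BGR)); print(n,camera_params(n))
E
```

```text
total 12
drwxr-xr-x  3 agent agent 4096 Dec  6 07:11 .
drwxr-xr-x 23 root  root  4096 Dec  6 07:11 ..
drwxr-xr-x  2 agent agent 4096 Dec  6 07:11 pics
{'time_s': 0.0, 'qpos': array([ 7.49999660e+01,  1.83514796e+01,  8.97078252e+01, -1.94629954e-03,
        7.20445099e+01, -1.14737581e+00]), 'qvel': array([-0.02544884,  0.04155746, -0.00337815,  0.01243439, -0.00443969,
        0.0578243 ]), 'effort': array([-4.94904834e-04, -4.12455010e+01, -2.31978554e+01,  7.28070200e-02,
        4.54813137e-02, -1.22059678e-04]), 'ee_pos': array([137.55855065, 557.76486224, 213.11229871]), 'ee_rot': array([ -90.12623022,   89.8961688 , -103.97828673]), 'force': array([-0.26201442,  0.91371793,  0.18403949]), 'torque': array([-0.03244267,  0.01962746,  0.04404418]), 'gripper_width': 90.85696607635843}
side {'fx': 371.1771042587305, 'fy': 371.1771042587305, 'cx': 255.37140182710135, 'cy': 187.88852800900756, 'position': array([221.24226048, 771.87129129, 506.21250339]), 'attitude': array([  64.11896336,   -1.45016148, -157.92817274])}
top {'fx': 391.4456099941596, 'fy': 391.4456099941596, 'cx': 248.34969441157642, 'cy': 191.5537455812454, 'position': array([ 374.64613227,  -59.16341643, 1056.11986143]), 'attitude': array([ 11.21359613,   0.85286084, -89.9803891 ])}
wrist {'fx': 276.0332147156673, 'fy': 276.0332147156673, 'cx': 255.36822451139994, 'cy': 186.64913543360575, 'hand_eye': array([[ 7.49775348e-04,  2.67469556e-01, -9.63566020e-01,
        -1.70335493e+02],
       [ 9.99999191e-01, -1.19047854e-03,  4.47668313e-04,
         3.88145775e-01],
       [-1.02736702e-03, -9.63565576e-01, -2.67470233e-01,
        -7.43129780e+01],
       [ 0.00000000e+00,  0.00000000e+00,  0.00000000e+00,
         1.00000000e+00]])}
```

View pics/a_side.png

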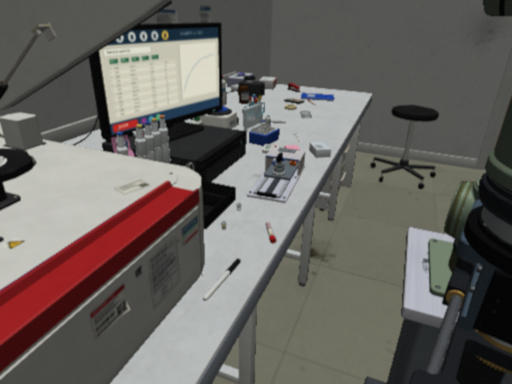

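View pics/a_top.png

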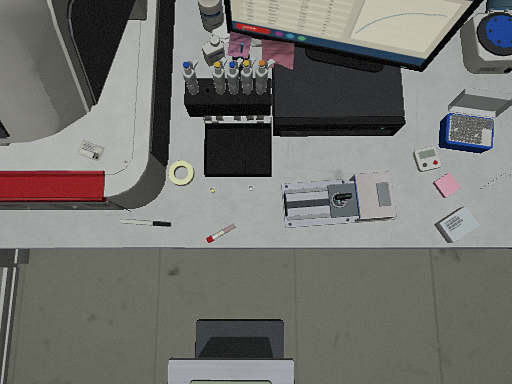

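View pics/a_wrist.png

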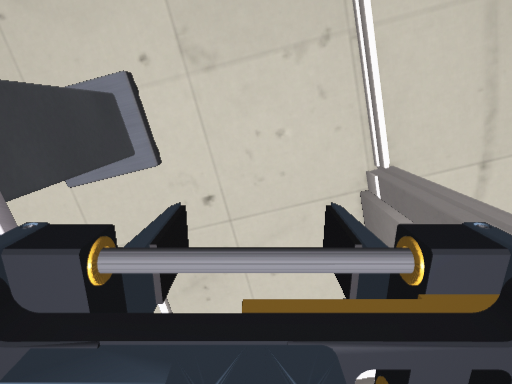

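```bash
cat > h.py <<'E'
import numpy as np, cv2
from scipy.spatial.transform import Rotation as Rn
from workcell import *
def pose(n,st=None):
    c=camera_params(n)
    if n=='wrist':
        R=Rn.from_euler('xyz',st['ee_rot'],degrees=True).as_matrix(); H=np.array(c['hand_eye'])
        return c,R@H[:3,:3],R@H[:3,3]+st['ee_pos']
    return c,Rn.from_euler('xyz',c['attitude'],degrees=True).as_matrix(),np.array(c['position'])
def ray(n,uv,st=None):
    c,R,p=pose(n,st)
    d=R@np.array([(uv[0]-c['cx'])/c['fx'],-(uv[1]-c['cy'])/c['fy'],-1]); return p,d/np.linalg.norm(d)
def onz(n,uv,z,st=None):
    p,d=ray(n,uv,st); return p+d*(z-p[2])/d[2]
def proj(n,P,st=None):
    c,R,p=pose(n,st); q=R.T@(np.array(P,float)-p)
    return np.array([c['cx']+c['fx']*q[0]/-q[2],c['cy']-c['fy']*q[1]/-q[2]])
def tri(rs):
    A=np.zeros((3,3));b=np.zeros(3)
    for p,d in rs:
        M=np.eye(3)-np.outer(d,d);A+=M;b+=M@p
    x=np.linalg.solve(A,b); return x,[np.linalg.norm((np.eye(3)-np.outer(d,d))@(x-p)) for p,d in rs]
def snap(n,name):
    st=state(); im=cv2.cvtColor(grab_frame(n),cv2.COLOR_RGB2BGR); cv2.imwrite(f'pics/{name}.png',im); np.save(f'pics/{name}.npy',np.r_[st['ee_pos'],st['ee_rot']]); return im
def ldst(name):
    a=np.load(f'pics/{name}.npy'); return dict(ee_pos=a[:3],ee_rot=a[3:])
def crop(src,dst,x0,y0,x1,y1,k):
    im=cv2.imread(f'pics/{src}.png')[y0:y1,x0:x1]; cv2.imwrite(f'pics/{dst}.png',cv2.resize(im,None,fx=k,fy=k,interpolation=cv2.INTER_CUBIC))
E
python3 - <<'E'
from h import *
crop('a_top','c1',110,150,270,255,5)
crop('a_top','c2',275,160,405,235,6)
crop('a_side','c3',190,140,330,305,4)
for n,p in dict(markL=(121,221),markR=(171,224),tape=(181,173),cupA=(212,190),cupB=(251,188),tubecap=(209,239),tubeend=(234,225)).items(): print(n,onz('top',p,5))
for n,p in dict(bl=(286,226),tl=(283,183),br=(396,220)).items(): print(n,onz('top',p,10))
print(proj('top',[0,0,0]))
E
```

```text
markL [502.57616073 301.77883839   5.        ]
markR [494.2361094 165.5080835   5.       ]
tape [635.95158388 143.22440296   5.        ]
cupA [587.65678006  56.30474768   5.        ]
cupB [592.96707668 -50.7104953    5.        ]
tubecap [453.81379592  61.88285468   5.        ]
tubeend [491.30497156  -4.81868095   5.        ]
bl [ 487.88704299 -144.24776686   10.        ]
tl [ 605.64381081 -138.21900724   10.        ]
br [ 503.57156254 -437.96361219   10.        ]
[230.65684919 424.26448468]
```

View pics/c1.png

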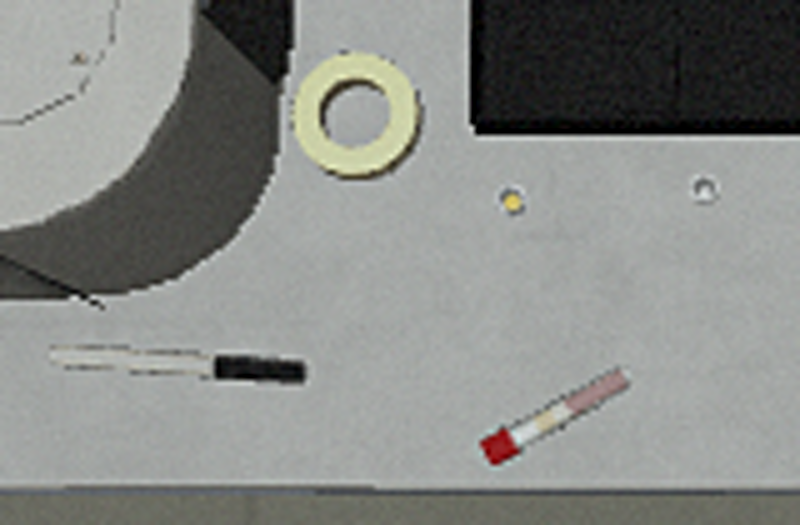

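View pics/c2.png

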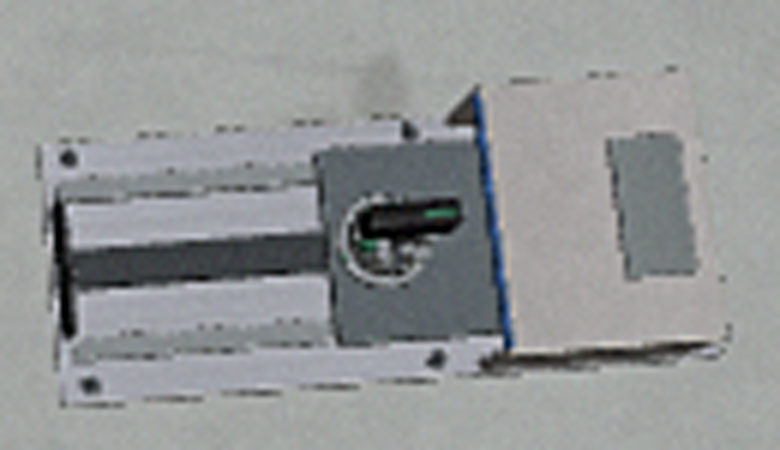

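View pics/c3.png

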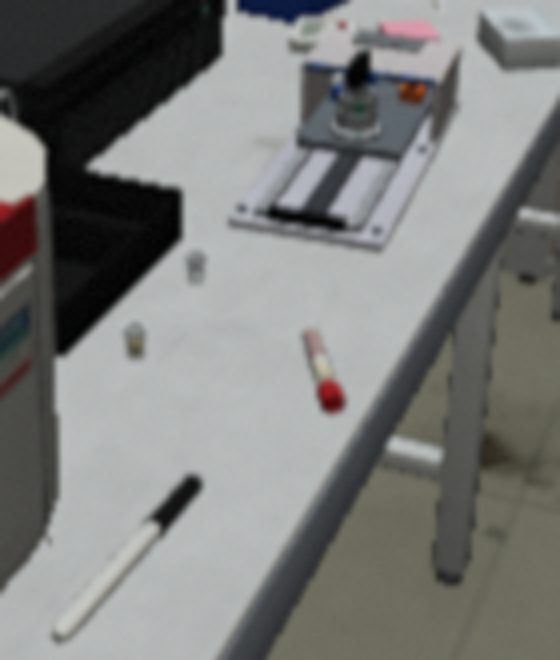

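```bash
python3 - <<'E'
from h import *
st=state(); R=Rn.from_euler('xyz',st['ee_rot'],degrees=True).as_matrix(); print(np.round(R,3))
c=lambda x,y:(275+x/6,160+y/6)
bl=onz('top',c(62,405),10);tl=onz('top',c(40,145),10);br=onz('top',c(728,352),10)
print(bl,tl,br)
d=br-bl; print(np.degrees(np.arctan2(d[1],d[0])),np.linalg.norm(d), np.linalg.norm(tl-bl))
print('mid',(tl+br)/2)
print('grip top', onz('top',c(410,217),93),onz('top',c(363,217),93),onz('top',c(460,212),93))
print('sleeve',onz('top',c(388,238),62))
print('hood front top', onz('top',c(478,85),68),onz('top',c(510,348),68))
E
```

```text
[[-0.     0.239  0.971]
 [-0.001  0.971 -0.239]
 [-1.    -0.001 -0.   ]]
[ 483.87302517 -142.39494752   10.        ] [ 602.39184254 -134.52658269   10.        ] [ 507.1512443  -439.10965292   10.        ]
-85.51415082470933 297.62643008270527 118.77971728179035
mid [ 554.77154342 -286.8181178    10.        ]
grip top [ 553.25830281 -281.63993518   93.        ] [ 553.30555082 -262.17038797   93.        ] [ 555.32149908 -302.44666577   93.        ]
sleeve [ 549.88361566 -278.98513598   62.        ]
hood front top [ 615.67694805 -319.31740872   68.        ] [ 501.64180939 -326.79195773   68.        ]
```

```bash
cat >> h.py <<'E'
def plan(p,yaw,cmd=None):
    """offset (mm) and rotvec (deg) in tool axes to get TCP to p pointing down with jaw(y) at yaw deg; bias: measured pose"""
    st=state(); R=Rn.from_euler('xyz',st['ee_rot'],degrees=True).as_matrix()
    y=np.array([np.cos(np.radians(yaw)),np.sin(np.radians(yaw)),0]); x=np.array([0,0,-1.]); Rt=np.c_[x,y,np.cross(x,y)]
    d=np.array(p,float)-st['ee_pos']
    print('t',round(st['time_s'],2),'pos',np.round(st['ee_pos'],1),'jaw',np.round(np.degrees(np.arctan2(R[1,1],R[0,1])),2),'F',np.round(st['force'],1),'w',round(st['gripper_width'],1))
    print('offset',np.round(R.T@d,1),'rot',np.round(Rn.from_matrix(R.T@Rt).as_rotvec(degrees=True),2),'q',np.round(st['qpos'],0))
E
python3 -c "
from h import *
plan([553.5,-282,190],3.8)"
```

```text
t 0.15 pos [137.6 557.9 213.3] jaw 76.15 F [-0.2 -0.5 -0.5] w 90.9
offset [  24.3 -715.9  604.9] rot [7.235e+01 5.000e-02 7.000e-02] q [75. 18. 90. -0. 72. -1.]
```

```bash
python3 -m handwheel '{"gripper":[0,0,0,0,0],"offset":[[24,-716,605],[24,-716,605],[24,-716,605],[24,-716,605],[24,-716,605]],"rot":[[72,0,0],[72,0,0],[72,0,0],[72,0,0],[72,0,0]]}' 20; python3 -c "
from h import *
plan([553.5,-282,190],3.8)"
```

```text
time_s: 0.57
ee_pos: [230.3, 369.7, 208.3]
ee_rot: [-47.6, 90.0, -97.6]
force: [1.9, 0.1, -0.6]
gripper_width: 91.2
t 0.57 pos [230.3 369.7 208.3] jaw 40.04 F [ 1.9  0.1 -0.6] w 91.2
offset [  18.6 -171.8  706.8] rot [3.624e+01 3.000e-02 1.000e-02] q [ 57.   6. 107.  -0.  67.  17.]
```

```bash
python3 -m handwheel '{"gripper":[0,0,0,0,0],"offset":[[18,-172,707],[18,-172,707],[18,-172,707],[18,-172,707],[18,-172,707]],"rot":[[36,0,0],[36,0,0],[36,0,0],[36,0,0],[36,0,0]]}'; python3 -c "
from h import *
plan([553.5,-282,190],3.8)"
```

```text
time_s: 0.98
ee_pos: [323.7, 183.6, 203.5]
ee_rot: [117.8, 90.0, 32.0]
force: [1.1, 0.4, 0.7]
gripper_width: 90.9
t 0.98 pos [323.7 183.6 203.5] jaw 4.21 F [1.1 0.4 0.7] w 90.9
offset [ 13.4 195.  481.2] rot [ 0.41 -0.01 -0.03] q [ 28.   0. 114.   0.  66.  24.]
```

```bash
python3 -m handwheel '{"gripper":[0,0,0,0,0],"offset":[[13,195,481],[13,195,481],[13,195,481],[13,195,481],[13,195,481]],"rot":[[0,0,0],[0,0,0],[0,0,0],[0,0,0],[0,0,0]]}'; python3 -c "
from h import *
snap('wrist','w1')
plan([553.5,-282,190],3.8)"
```

```text
time_s: 1.4
ee_pos: [417.1, -2.8, 198.3]
ee_rot: [123.2, 90.0, 37.7]
force: [0.8, 1.7, -0.2]
gripper_width: 91.5
t 1.45 pos [420.9  -9.1 198.2] jaw 4.25 F [ 4.7 -4.6 -0.4] w 91.3
offset [ 10.3 111.9 281.9] rot [ 0.45  0.35 -0.2 ] q [ -3.   5. 110.  -0.  65.  -7.]
```

View pics/w1.png

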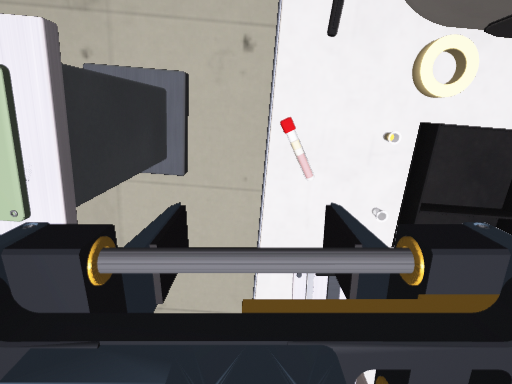

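Tube visible: cap at (288,125), tail end at (310,177), cups at (391,137) and (379,214). On to the slide.

```bash
python3 -m handwheel '{"gripper":[0,0,0,0,0],"offset":[[10,108,275],[10,108,275],[10,108,275],[10,108,275],[10,108,275]],"rot":[[0,0,0],[0,0,0],[0,0,0],[0,0,0],[0,0,0]]}'; python3 -m handwheel '{"gripper":[0,0,0,0,0],"offset":[[0,37,90],[0,37,90],[0,37,90],[0,37,90],[0,37,90]],"rot":[[0,0,0],[0,0,0],[0,0,0],[0,0,0],[0,0,0]]}';python3 -c "
from h import *
snap('wrist','w2')
plan([553.5,-282,130],4)"
```

```text
time_s: 1.87
ee_pos: [508.3, -189.6, 190.9]
ee_rot: [-148.8, 90.0, 125.7]
force: [0.6, 0.5, 0.2]
gripper_width: 91.2
time_s: 2.28
ee_pos: [551.6, -274.6, 190.2]
ee_rot: [-135.5, 89.9, 138.9]
force: [-0.5, 1.0, -0.5]
gripper_width: 91.2
t 2.33 pos [ 551.3 -273.7  190.5] jaw 4.52 F [ 1.  -0.1 -0.7] w 91.2
offset [60.5  1.6  8.5] rot [ 0.52 -0.1   0.09] q [-27.  23.  86.   0.  71. -32.]
```

View pics/w2.png

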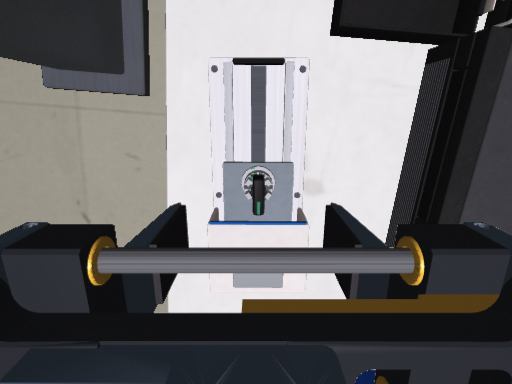

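```bash
python3 -c "
from h import *
crop('w2','c4',200,45,320,240,4)
crop('w2','c5',220,150,300,225,8)"
```

```text
(no output)
```

View pics/c5.png

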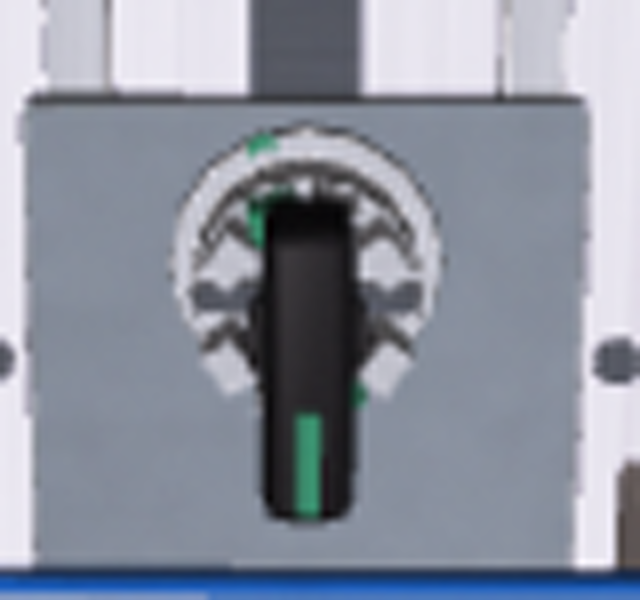

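View pics/c4.png

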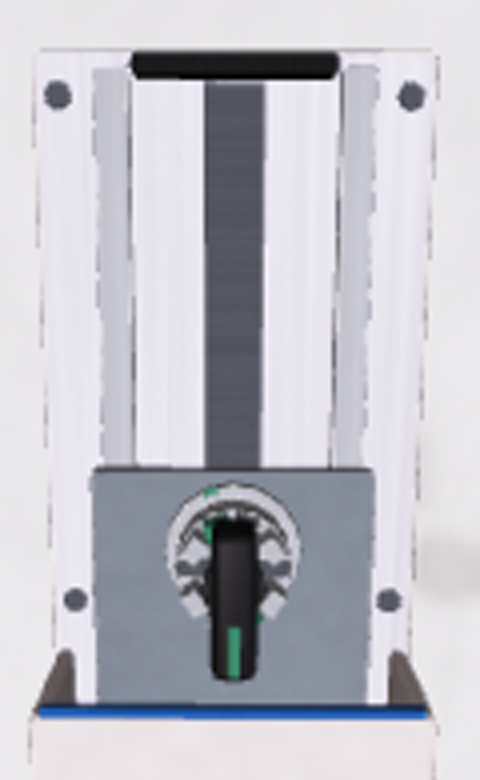

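```bash
python3 -c "
from h import *
st=ldst('w2'); P=lambda x,y:(220+x/8,150+y/8)
for n,(x,y),z in [('topA',(308,240),93),('topB',(308,518),93),('topmid',(308,379),93),('sleeveL',(172,280),62),('sleeveR',(440,280),62)]: print(n,onz('wrist',P(x,y),z,st))
a=ray('wrist',P(308,518),st); b=ray('top',(275+460/6,160+212/6)); print(tri([a,b]))
a=ray('wrist',P(308,240),st); b=ray('top',(275+363/6,160+217/6)); print(tri([a,b]))
Q=lambda x,y:(200+x/4,45+y/4)
for n,(x,y),z in [('TL',(40,55),10),('TR',(432,55),10),('s1',(58,96),10),('s2',(411,96),10),('s3',(75,600),10),('s4',(388,600),10),('hL',(38,712),68),('hR',(430,713),68),('cL',(92,468),27),('cR',(372,468),27)]: print(n,onz('wrist',Q(x,y),z,st))
"
```

```text
topA [ 555.17756372 -266.20508552   93.        ]
topB [ 558.21140838 -303.15434559   93.        ]
topmid [ 556.66779995 -284.35470492   93.        ]
sleeveL [ 537.57470862 -281.19610399   62.        ]
sleeveR [ 574.99799399 -278.2186691    62.        ]
(array([ 557.79317124, -305.57883933,   84.24098352]), [np.float64(1.181286766522689), np.float64(1.181286766522861)])
(array([ 554.81899479, -265.32733726,   88.00194171]), [np.float64(2.1179488184923834), np.float64(2.1179488184923647)])
TL [ 489.18397929 -145.82750443   10.        ]
TR [ 603.32053964 -136.8379575    10.        ]
s1 [ 494.86679835 -156.53186765   10.        ]
s2 [ 598.59189443 -148.35630736   10.        ]
s3 [ 506.63835525 -311.55928437   10.        ]
s4 [ 610.30924899 -303.30365092   10.        ]
hL [ 504.28201201 -327.30825165   68.        ]
hR [ 615.83382136 -318.70986455   68.        ]
cL [ 511.95347959 -263.46126442   27.        ]
cR [ 597.35295888 -256.68049245   27.        ]
```

```bash
python3 -c "
from h import *
plan([556.5,-284,120],4.4)"; python3 -m handwheel '{"gripper":[0.3,0.3,0.3,0.3],"offset":[[35,5.5,9.5],[70,5.5,9.5],[70,5.5,9.5],[70,5.5,9.5]],"rot":[[0,0,0],[0,0,0],[0,0,0],[0,0,0]]}';python3 -c "
from h import *
snap('wrist','w3')
crop('w3','c6',200,100,320,225,5)
plan([556.5,-284,69],4.4)"
```

```text
t 2.33 pos [ 551.3 -273.7  190.5] jaw 4.52 F [ 1.  -0.1 -0.7] w 91.2
offset [70.5  4.5 10.8] rot [ 0.12 -0.1   0.09] q [-27.  23.  86.   0.  71. -32.]
time_s: 2.67
ee_pos: [556.7, -281.6, 120.2]
ee_rot: [-126.4, 89.7, 148.2]
force: [-0.4, 0.6, -0.1]
gripper_width: 67.6
t 2.72 pos [ 558.2 -282.6  122.3] jaw 4.59 F [-1.  -1.1  1.4] w 65.1
offset [53.3 -1.8  1.3] rot [ 0.19 -0.01 -0.01] q [-28.  27.  90.   0.  63. -33.]
```

View pics/w3.png

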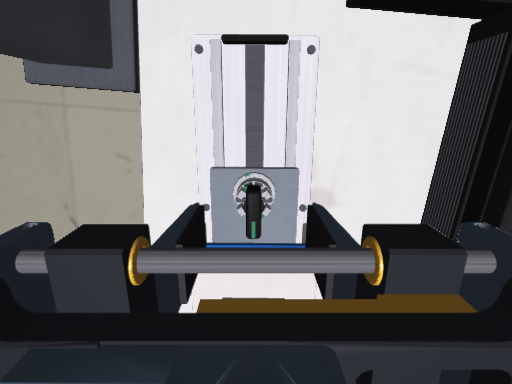

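View pics/c6.png

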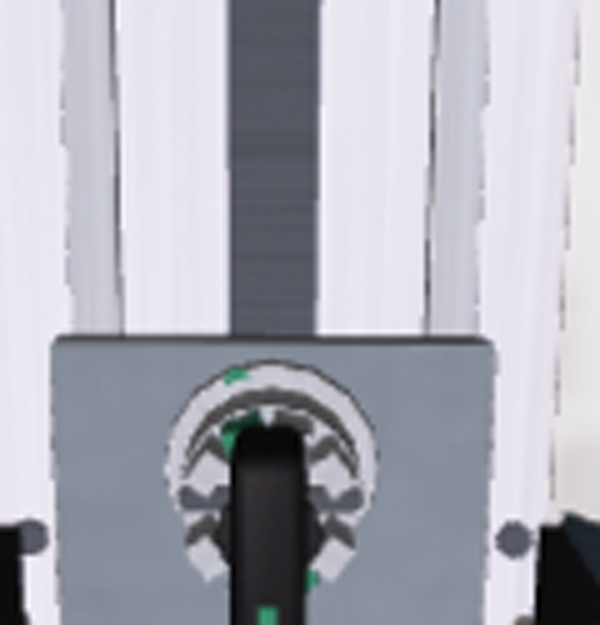

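```bash
python3 -c "
from h import *
s2=ldst('w2');s3=ldst('w3')
A=tri([ray('wrist',(258.5,180),s2),ray('wrist',(253.5,192),s3)]);B=tri([ray('wrist',(258.5,214.75),s2),ray('wrist',(253.5,238),s3)]);print(A,B)
for q in [(253.5,192),(253.5,238)]: print(onz('wrist',q,93,s3))
print(s2,s3)
"
```

```text
(array([ 555.48812183, -270.34824607,   76.07854847]), [np.float64(0.20206810637250971), np.float64(0.20206810637238065)]) (array([ 558.28197049, -304.75505643,   88.82195588]), [np.float64(0.10089372949453103), np.float64(0.10089372949456357)])
[ 555.08053296 -265.26467475   93.        ]
[ 558.06518214 -302.70945121   93.        ]
{'ee_pos': array([ 551.60447973, -274.59154986,  190.19048416]), 'ee_rot': array([-135.52538021,   89.86500143,  138.9364417 ])} {'ee_pos': array([ 556.65174744, -281.60548529,  120.20203949]), 'ee_rot': array([-126.40751513,   89.71702328,  148.19342416])}
```

```bash
python3 -m handwheel '{"gripper":[0.3,0.3,0.3,0.3,0.3],"offset":[[26,-1.5,1.5],[53,-1.5,1.5],[53,-1.5,1.5],[53,-1.5,1.5],[53,-1.5,1.5]],"rot":[[0,0,0],[0,0,0],[0,0,0],[0,0,0],[0,0,0]]}'; python3 -m handwheel '{"gripper":[1,1,1,1,1],"offset":[[0,0,0],[0,0,0],[0,0,0],[0,0,0],[0,0,0]],"rot":[[0,0,0],[0,0,0],[0,0,0],[0,0,0],[0,0,0]]}' 30;python3 -c "
from h import *
plan([556.5,-284,87],4.4)"
```

```text
time_s: 3.13
ee_pos: [558.4, -285.8, 71.0]
ee_rot: [59.4, 89.7, -26.1]
force: [-0.5, 0.3, 0.3]
gripper_width: 63.5
time_s: 3.55
ee_pos: [556.9, -285.4, 68.6]
ee_rot: [67.9, 90.0, -17.6]
force: [0.6, -0.5, 0.1]
gripper_width: 33.3
t 3.55 pos [ 556.9 -285.4   68.6] jaw 4.52 F [ 0.6 -0.5  0.1] w 33.3
offset [-18.4  -0.3  -1.4] rot [ 0.12  0.01 -0.03] q [-28.  30.  94.   0.  56. -33.]
```

```bash
python3 -m handwheel '{"gripper":[1,1,1,1,1],"offset":[[0,0,-1],[0,0,-1],[0,0,-1],[0,0,-1],[0,0,-1]],"rot":[[0,0,0],[0,0,0],[0,0,0],[0,0,0],[0,0,0]]}' 30;python3 -c "
from h import *
plan([556.5,-284,87],4.4)"
```

```text
time_s: 3.97
ee_pos: [555.4, -284.3, 68.1]
ee_rot: [-104.9, 89.8, 169.6]
force: [-4.0, -0.6, 2.9]
gripper_width: 11.6
t 3.97 pos [ 555.4 -284.3   68.1] jaw 4.53 F [-4.  -0.6  2.9] w 11.6
offset [-18.9   1.1  -0.2] rot [ 0.13 -0.04  0.16] q [-28.  29.  94.  -0.  57. -33.]
```

```bash
python3 -m handwheel '{"gripper":[1,1,1,1],"offset":[[-6,-0.8,0],[-12,-0.8,0],[-17.5,-0.8,0],[-17.5,-0.8,0]],"rot":[[0,0,0],[0,0,0],[0,0,0],[0,0,0]]}' 30;python3 -c "
from h import *
snap('wrist','w4')
plan([556.5,-284,87],-65.6)"
```

```text
time_s: 4.3
ee_pos: [555.3, -284.2, 85.9]
ee_rot: [-117.5, 89.9, 157.0]
force: [-2.4, -0.2, -7.3]
gripper_width: 11.8
t 4.35 pos [ 555.2 -284.2   85.5] jaw 4.53 F [-3.4 -1.5 -8.1] w 11.7
offset [-1.5  1.3 -0.1] rot [7.013e+01 2.000e-02 1.000e-01] q [-28.  28.  93.  -0.  59. -33.]
```

View pics/w4.png

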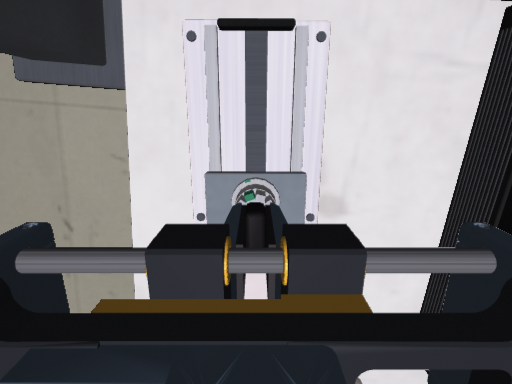

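```bash
python3 -m handwheel '{"gripper":[1,1,1,1,1],"offset":[[0,0,0],[0,0,0],[0,0,0],[0,0,0],[0,0,0]],"rot":[[7,0,0],[14,0,0],[21,0,0],[28,0,0],[35,0,0]]}';python3 -m handwheel '{"gripper":[1,1,1,1,1],"offset":[[0,0,0],[0,0,0],[0,0,0],[0,0,0],[0,0,0]],"rot":[[7,0,0],[14,0,0],[21,0,0],[28,0,0],[35,0,0]]}';python3 -m handwheel '{"gripper":[1],"offset":[[0,0,0]],"rot":[[0,0,0]]}';python3 -c "
from h import *
snap('wrist','w5')
plan([556.5,-284,78],-65.6)"
```

```text
time_s: 4.77
ee_pos: [555.3, -284.3, 84.9]
ee_rot: [-72.5, 89.9, 166.7]
force: [-1.7, -1.3, -6.9]
gripper_width: 11.9
time_s: 5.18
ee_pos: [555.4, -284.4, 85.0]
ee_rot: [-29.9, 89.9, 174.3]
force: [-3.0, -1.1, -6.6]
gripper_width: 11.5
time_s: 5.27
ee_pos: [555.4, -284.4, 85.0]
ee_rot: [-33.0, 89.9, 171.5]
force: [-2.7, -1.9, -7.3]
gripper_width: 11.8
t 5.32 pos [ 555.4 -284.4   85. ] jaw -65.31 F [-2.9 -1.5 -7.5] w 11.9
offset [ 7.   0.1 -1.2] rot [0.29 0.07 0.05] q [-28.  28.  93.  -0.  59.  37.]
```

View pics/w5.png

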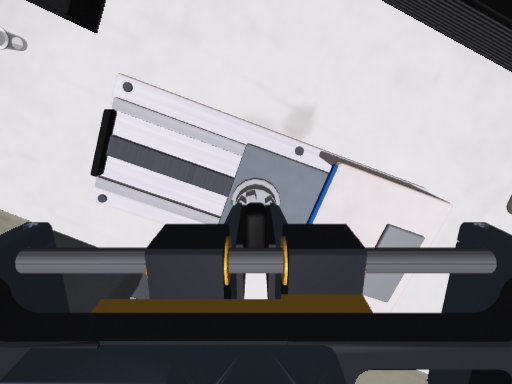

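```bash
python3 -m handwheel '{"gripper":[1,1,1,1,1],"offset":[[2,0,0],[4.5,0,0],[7,0,0],[7,0,0],[7,0,0]],"rot":[[0,0,0],[0,0,0],[0,0,0],[0,0,0],[0,0,0]]}';python3 -c "
from h import *
plan([556.5,-284,78],-65.6)"
```

```text
time_s: 5.73
ee_pos: [555.5, -284.4, 78.3]
ee_rot: [-38.5, 89.9, 166.1]
force: [-3.9, -2.3, -6.0]
gripper_width: 11.9
t 5.73 pos [ 555.5 -284.4   78.3] jaw -65.43 F [-3.9 -2.3 -6. ] w 11.9
offset [ 0.3  0.1 -1.1] rot [0.17 0.06 0.04] q [-28.  29.  94.  -0.  58.  37.]
```

```bash
python3 -m handwheel '{"gripper":[1,1,1,1],"offset":[[1,0,0],[2,0,0],[2,0,0],[2,0,0]],"rot":[[0,0,0],[0,0,0],[0,0,0],[0,0,0]]}';python3 -c "
from h import *
plan([556.5,-284,78],-65.6)"
```

```text
time_s: 6.07
ee_pos: [555.5, -284.4, 77.8]
ee_rot: [-12.1, 90.0, -167.6]
force: [-5.6, -0.1, 0.2]
gripper_width: 12.0
t 6.07 pos [ 555.5 -284.4   77.8] jaw -65.45 F [-5.6 -0.1  0.2] w 12.0
offset [-0.2  0.1 -1.1] rot [0.15 0.03 0.01] q [-28.  29.  94.  -0.  58.  37.]
```

```bash
python3 -m handwheel '{"gripper":[1,1,1,1,1],"offset":[[0,-21,-7],[0,-42,-15],[0,-63,-22],[0,-84,-30],[0,-104,-37]],"rot":[[0,0,0],[0,0,0],[0,0,0],[0,0,0],[0,0,0]]}';python3 -m handwheel '{"gripper":[1,1],"offset":[[0,-1,0],[0,-1,0]],"rot":[[0,0,0],[0,0,0]]}';python3 -c "
from h import *
plan([546.5,-174,110],-65.6)"
```

```text
time_s: 6.48
ee_pos: [547.2, -174.1, 77.9]
ee_rot: [129.4, 89.8, -26.0]
force: [-2.1, -3.1, -2.1]
gripper_width: 11.9
time_s: 6.65
ee_pos: [547.5, -174.1, 78.2]
ee_rot: [117.9, 89.7, -37.4]
force: [-2.5, -5.0, -2.6]
gripper_width: 11.9
t 6.65 pos [ 547.5 -174.1   78.2] jaw -65.32 F [-2.5 -5.  -2.6] w 11.9
offset [-31.8  -0.4   0.8] rot [ 0.28 -0.15 -0.28] q [-19.  25. 101.  -0.  54.  47.]
```

```bash
python3 -m handwheel '{"gripper":[0.5,0.5,0.5,0.5,0.5],"offset":[[0,1,0],[0,1,0],[0,1,0],[-40,1,0],[-80,1,0]],"rot":[[0,0,0],[0,0,0],[0,0,0],[0,0,0],[0,0,0]]}';python3 -c "
from h import *
plan([546.5,-174,210],-65.6)"
```

```text
time_s: 7.07
ee_pos: [545.7, -173.6, 156.1]
ee_rot: [-60.6, 89.8, 143.9]
force: [1.0, 0.3, 0.2]
gripper_width: 42.2
t 7.07 pos [ 545.7 -173.6  156.1] jaw -65.48 F [1.  0.3 0.2] w 42.2
offset [-53.9   0.5  -0.4] rot [0.12 0.12 0.22] q [-19.  21.  95.   0.  65.  47.]
```

```bash
python3 -c "
from h import *
snap('wrist','w6');snap('top','t6')
crop('t6','c7',200,150,410,260,3.8)
"
```

```text
(no output)
```

View pics/w6.png

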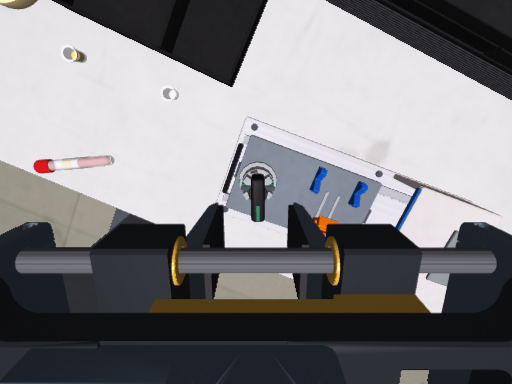

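View pics/c7.png

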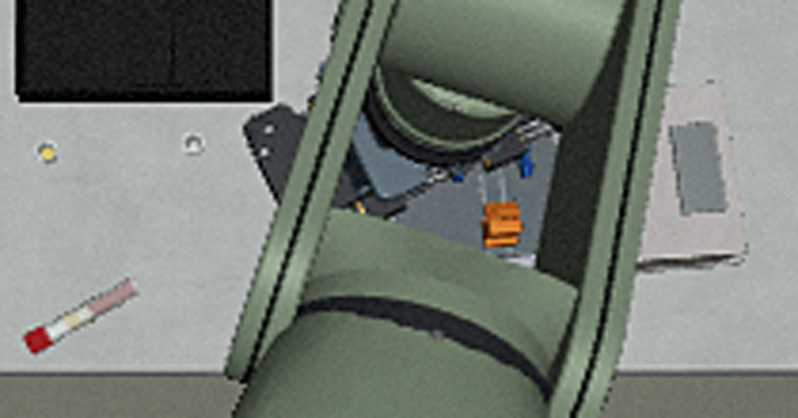

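```bash
python3 -c "
from h import *
crop('w6','c8',20,130,140,190,6)
crop('w1','c9',270,105,330,190,7)
crop('w6','c10',210,110,430,245,3.6)
"
```

```text
(no output)
```

View pics/c8.png

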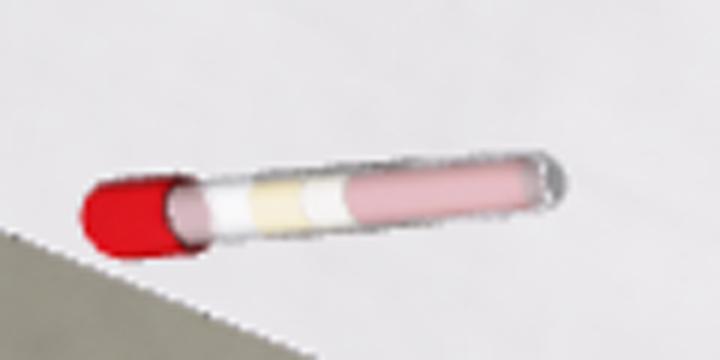

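View pics/c9.png

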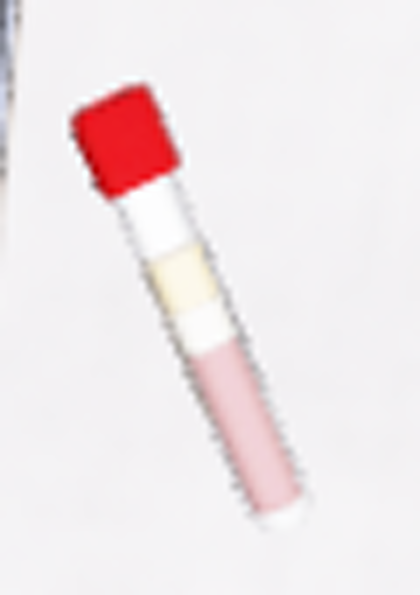

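View pics/c10.png

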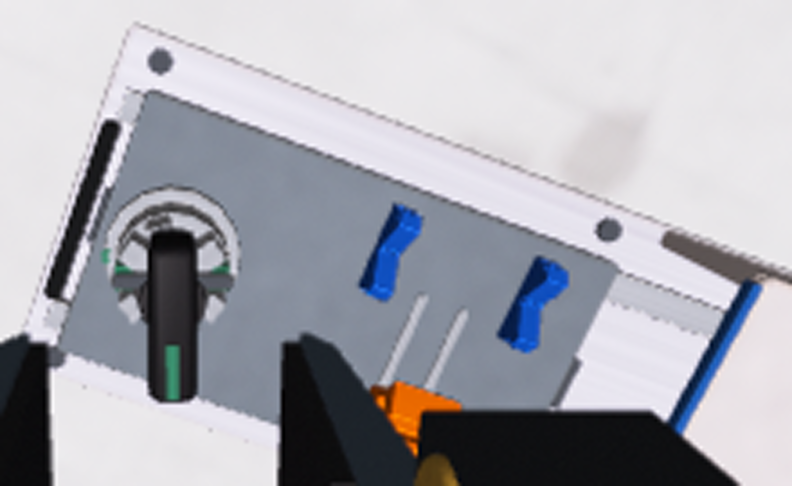

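```bash
python3 -c "
from h import *
s1=ldst('w1');s6=ldst('w6')
print('cradle est',(onz('wrist',(318.9,180),39,s6)+onz('wrist',(358.3,194.7),39,s6))/2, onz('wrist',(318.9,180),39,s6),onz('wrist',(358.3,194.7),39,s6))
print('screws',onz('wrist',(210+160/3.6,110+60/3.6),10,s6),onz('wrist',(210+608/3.6,110+230/3.6),10,s6))
for n,a,b,t in [('cap',(285.7,119.3),(33.7,165.8),(110+492/5,150+450/5)),('tail',(310.4,180),(114.2,160),(110+626/5,150+374/5))]:
  print(n,onz('wrist',a,7,s1),onz('wrist',b,7,s6),onz('top',t,7)); print(tri([ray('wrist',a,s1),ray('wrist',b,s6)]),tri([ray('wrist',b,s6),ray('top',t)]))
"
```

```text
cradle est [ 579.36692548 -257.47887376   39.        ] [ 577.73165572 -234.11003993   39.        ] [ 581.00219524 -280.84770759   39.        ]
screws [ 598.26715805 -148.55063956   10.        ] [ 609.67160999 -303.76389828   10.        ]
cap [451.17572757  65.26113216   7.        ] [448.69842884  69.33231962   7.        ] [451.00510447  63.2048338    7.        ]
(array([450.97737915,  65.69297083,  11.97044358]), [np.float64(0.4707999507217488), np.float64(0.47079995072179914)]) (array([451.49182906,  63.48320588,  13.99878967]), [np.float64(1.4667332865316853), np.float64(1.466733286531769)])
tail [493.10273312 -11.34837998   7.        ] [494.97870928 -15.10176076   7.        ] [491.61785047  -8.14659579   7.        ]
(array([493.6889714 , -12.84825582,   2.42733994]), [np.float64(0.617796462930972), np.float64(0.617796462931043)]) (array([491.76595755,  -9.10915308,  -4.0762501 ]), [np.float64(1.843256683100001), np.float64(1.8432566830999773)])
```

```bash
python3 -c "
from h import *
plan([475.5,20.5,140],29)"
```

```text
t 7.17 pos [ 551.6 -175.6  164.1] jaw -65.49 F [ 1.1  0.1 -0. ] w 45.5
offset [  22.1 -210.3  -11.8] rot [-9.448e+01 -7.000e-02 -1.040e+00] q [-19.  20.  94.   0.  65.  47.]
```

```bash
for i in 1; do python3 -m handwheel '{"gripper":[0.5,0.5,0.5,0.5,0.5],"offset":[[8,-210,-12],[8,-210,-12],[16,-210,-12],[16,-210,-12],[16,-210,-12]],"rot":[[-7,0,0],[-14,0,0],[-21,0,0],[-28,0,0],[-35,0,0]]}'; done; python3 -m handwheel '{"gripper":[0.5,0.5,0.5,0.5,0.5],"offset":[[0,0,0],[0,0,0],[0,0,0],[0,0,0],[0,0,0]],"rot":[[-7,0,0],[-14,0,0],[-21,0,0],[-28,0,0],[-35,0,0]]}'; python3 -c "
from h import *
plan([475.5,20.5,140],29)"
```

```text
time_s: 7.58
ee_pos: [470.8, 20.9, 141.1]
ee_rot: [150.6, 89.9, 30.4]
force: [1.9, 0.3, -0.3]
gripper_width: 45.6
time_s: 8.0
ee_pos: [471.7, 19.8, 141.2]
ee_rot: [116.0, 89.9, 30.9]
force: [-0.4, 0.0, -0.4]
gripper_width: 45.6
t 8.0 pos [471.7  19.8 141.2] jaw 4.88 F [-0.4  0.  -0.4] w 45.6
offset [ 1.2  3.8 -0.4] rot [-24.12  -0.03  -0.12] q [  1.  13. 109.   0.  58.  -4.]
```

```bash
python3 -m handwheel '{"gripper":[0.5,0.5,0.5,0.5,0.5],"offset":[[0,4,0],[0,4,0],[0,4,0],[0,4,0],[0,4,0]],"rot":[[-7,0,0],[-14,0,0],[-21,0,0],[-24,0,0],[-24,0,0]]}'; python3 -c "
from h import *
snap('wrist','w7'); crop('w7','c11',190,90,320,230,4.2)
plan([475.5,20.5,140],29)"
```

```text
time_s: 8.42
ee_pos: [475.7, 19.8, 141.1]
ee_rot: [94.5, 89.9, 33.1]
force: [-0.2, -0.2, 0.4]
gripper_width: 45.4
t 8.47 pos [475.6  19.7 141.1] jaw 28.44 F [ 0.4  0.4 -0.1] w 45.2
offset [ 1.1  0.3 -0.7] rot [-0.56 -0.01 -0.09] q [  1.  13. 109.   0.  58. -28.]
```

View pics/w7.png

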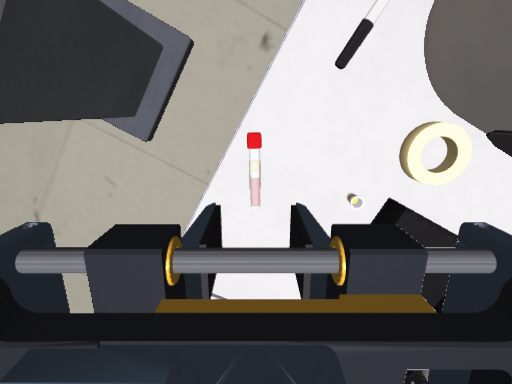

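View pics/c11.png

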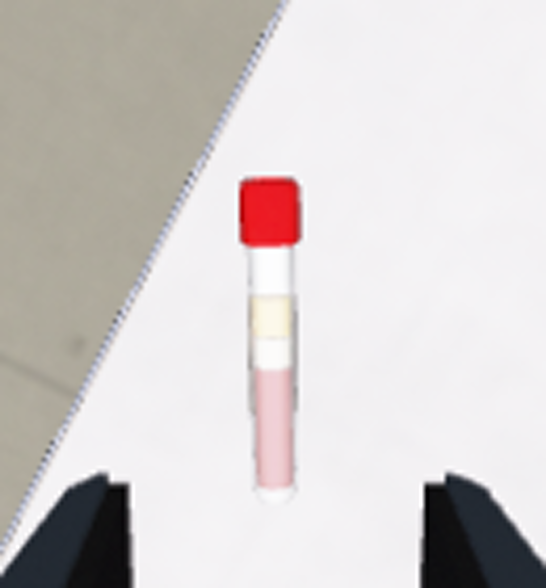

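```bash
python3 -c "
from h import *
s=ldst('w7');s1=ldst('w1');s6=ldst('w6')
a=onz('wrist',(254.0,132.4),7,s);b=onz('wrist',(255.2,209),7,s); d=b-a;L=np.linalg.norm(d);print(a,b,L,np.degrees(np.arctan2(d[1],d[0]))); print(a+d/L*52)
print(tri([ray('wrist',(254.0,132.4),s),ray('wrist',(33.7,165.8),s6)]),tri([ray('wrist',(255.2,209),s),ray('wrist',(114.2,160),s6)]))
print(proj('wrist',[475.6,19.7,7],s))
m=(a+d/L*51.5); plan([m[0],m[1],2.5],90+np.degrees(np.arctan2(d[1],d[0])))
"
```

```text
[450.87077547  64.83742665   7.        ] [494.28211919 -12.04956521   7.        ] 88.29583387910303 -60.55039150974115
[476.43698595  19.55642752   7.        ]
(array([450.38513835,  65.00074977,  12.59891299]), [np.float64(0.37253953257144407), np.float64(0.37253953257148525)]) (array([493.61464589, -13.96648553,   4.02497085]), [np.float64(1.5271763168402104), np.float64(1.5271763168401358)])
[254.14174829 178.46027311]
t 8.47 pos [475.6  19.7 141.1] jaw 28.44 F [ 0.4  0.4 -0.1] w 45.2
offset [1.386e+02 5.000e-01 1.000e-01] rot [-1.01 -0.01 -0.09] q [  1.  13. 109.   0.  58. -28.]
```

```bash
python3 -m handwheel '{"gripper":[0.5,0.5,0.5,0.5,0.5],"offset":[[40,0.5,0],[80,0.5,0],[115,0.5,0],[134,0.5,0],[134,0.5,0]],"rot":[[-1,0,0],[-1,0,0],[-1,0,0],[-1,0,0],[-1,0,0]]}'; python3 -c "
from h import *
plan([476.2,20,3],29.4)"
```

```text
time_s: 8.88
ee_pos: [472.6, 19.7, 3.4]
ee_rot: [-121.3, 89.5, 178.1]
force: [-0.6, 0.1, -0.1]
gripper_width: 45.8
t 8.88 pos [472.6  19.7   3.4] jaw 29.43 F [-0.6  0.1 -0.1] w 45.8
offset [0.4 3.3 1.6] rot [ 0.03 -0.24  0.4 ] q [  1.  24. 118.   0.  39. -28.]
```

```bash
python3 -m handwheel '{"gripper":[0.6,0.6],"offset":[[0,0,0],[0,0,0]],"rot":[[0,0,0],[0,0,0]]}' 12; python3 -c "
from h import *
plan([476.2,20,2.5],29.4)"
```

```text
time_s: 9.05
ee_pos: [477.0, 19.8, 8.2]
ee_rot: [67.0, 89.8, 6.4]
force: [-0.2, 0.5, 0.7]
gripper_width: 37.0
t 9.05 pos [477.   19.8   8.2] jaw 29.48 F [-0.2  0.5  0.7] w 37.0
offset [ 5.7 -0.6 -0.6] rot [ 0.08  0.07 -0.15] q [  1.  23. 118.   0.  39. -29.]
```

```bash
python3 -m handwheel '{"gripper":[0.7,0.7,0.7],"offset":[[4,-0.5,-0.5],[4,-0.5,-0.5],[4,-0.5,-0.5]],"rot":[[0,0,0],[0,0,0],[0,0,0]]}' 12; python3 -c "
from h import *
plan([476.2,20,2.5],29.4)"
```

```text
time_s: 9.3
ee_pos: [475.5, 19.9, 3.9]
ee_rot: [65.3, 89.9, 4.8]
force: [0.5, -0.7, 0.7]
gripper_width: 27.1
t 9.3 pos [475.5  19.9   3.9] jaw 29.51 F [ 0.5 -0.7  0.7] w 27.1
offset [1.4 0.7 0.3] rot [ 0.11  0.05 -0.1 ] q [  1.  24. 118.   0.  38. -29.]
```

```bash
python3 -m handwheel '{"gripper":[1,1,1,1,1],"offset":[[1.5,0,0],[1.5,0,0],[1.5,0,0],[1.5,0,0],[1.5,0,0]],"rot":[[0,0,0],[0,0,0],[0,0,0],[0,0,0],[0,0,0]]}' 12; python3 -c "
from h import *
plan([476.2,20,60],29.4)"
```

```text
time_s: 9.72
ee_pos: [475.0, 19.8, 1.6]
ee_rot: [80.9, 90.0, 20.5]
force: [-0.4, 0.3, 1.7]
gripper_width: 11.9
t 9.72 pos [475.   19.8   1.6] jaw 29.52 F [-0.4  0.3  1.7] w 11.9
offset [-58.4   1.1   0.5] rot [ 0.12  0.   -0.01] q [  1.  24. 118.   0.  38. -29.]
```

```bash
python3 -m handwheel '{"gripper":[1,1,1,1,1],"offset":[[-30,0,0],[-60,0,0],[-90,0,0],[-120,0,0],[-148,0,0]],"rot":[[0,0,0],[0,0,0],[0,0,0],[0,0,0],[0,0,0]]}' 12; python3 -c "
from h import *
snap('wrist','w8')
plan([575,-310,150],4.4)"
```

```text
time_s: 10.13
ee_pos: [474.7, 19.8, 151.1]
ee_rot: [73.6, 90.0, 13.2]
force: [-0.4, 0.5, -0.3]
gripper_width: 11.9
t 10.18 pos [478.3  19.9 156.3] jaw 29.53 F [2.3 0.1 2.1] w 11.8
offset [  7.2 -78.5 334.7] rot [25.13  0.17 -0.61] q [  1.  12. 107.   0.  60. -29.]
```

View pics/w8.png

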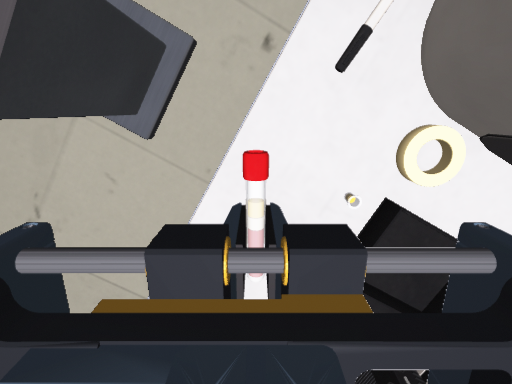

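```bash
python3 -m handwheel '{"gripper":[1,1,1,1,1],"offset":[[0,-9,40],[0,-18,80],[0,-27,118],[0,-36,157],[0,-45,195]],"rot":[[5,0,0],[10,0,0],[15,0,0],[20,0,0],[25,0,0]]}' 12; python3 -c "
from h import *
plan([575,-310,150],4.4)"
```

```text
time_s: 10.6
ee_pos: [532.0, -173.9, 149.2]
ee_rot: [-179.9, 90.0, 94.3]
force: [0.9, 1.4, 0.5]
gripper_width: 12.2
t 10.6 pos [ 532.  -173.9  149.2] jaw 4.28 F [0.9 1.4 0.5] w 12.2
offset [ -0.8  32.7 139. ] rot [-0.12 -0.01  0.  ] q [-19.  20.  97.   0.  63. -24.]
```

```bash
python3 -m handwheel '{"gripper":[1,1,1,1,1],"offset":[[0,10,39],[0,20,78],[0,30,115],[0,32,132],[0,32,132]],"rot":[[0,0,0],[0,0,0],[0,0,0],[0,0,0],[0,0,0]]}' 12; python3 -c "
from h import *
snap('wrist','w9'); crop('w9','c12',190,60,330,230,4)
plan([575,-310,150],4.4)"
```

```text
time_s: 11.02
ee_pos: [574.7, -305.2, 148.2]
ee_rot: [3.5, 89.9, -82.2]
force: [0.5, 0.2, -0.7]
gripper_width: 12.2
t 11.07 pos [ 573.9 -302.7  148.2] jaw 4.38 F [-0.5  1.2  0.5] w 11.9
offset [-1.8  0.5  7.4] rot [-0.02 -0.05  0.06] q [-29.  27.  85.   0.  68. -33.]
```

View pics/w9.png

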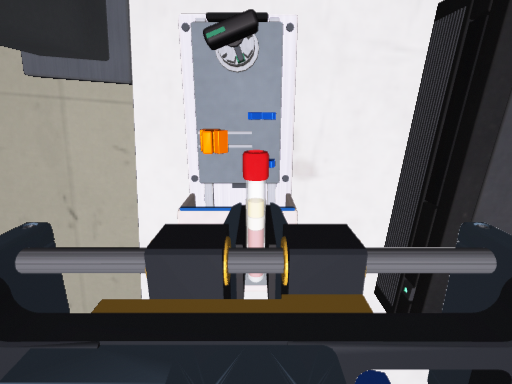

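View pics/c12.png

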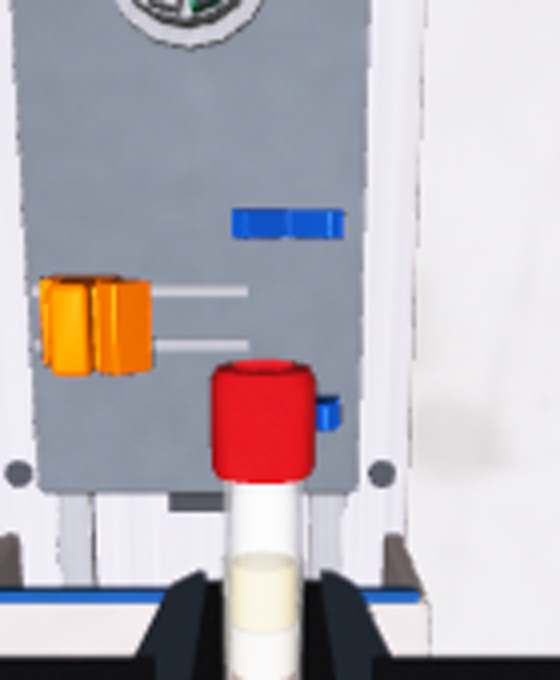

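```bash
python3 -c "
from h import *
s=ldst('w9')
A=onz('wrist',(190+288.5/4,60+223/4),40,s);B=onz('wrist',(190+285/4,60+414/4),40,s)
print(A,B,np.linalg.norm(A-B),(A+B)/2,np.degrees(np.arctan2(*(B-A)[[1,0]])))
print('rails mid',onz('wrist',(190+248/4,60+318/4),27,s))
s6=ldst('w6')
# block1 triangulate end corners w6 vs w9
print(tri([ray('wrist',(190+289/4,60+223/4),s),ray('wrist',(318.9,180),s6)]))
print('chock tab top: ',[onz('wrist',(190+x/4,60+y/4),58,s) for x,y in [(97,278),(150,325),(97,375)]], 'foot', onz('wrist',(190+40/4,60+320/4),41,s))
# tube cap in hand
from math import *
c,R,p=pose('wrist',s); Rt=Rn.from_euler('xyz',s['ee_rot'],degrees=True).as_matrix()
for q in [(190+263/4,60+362/4),(190+264/4,60+480/4)]:
  p0,d=ray('wrist',q,s); pt=Rt.T@(p0-s['ee_pos']); dt=Rt.T@d; k=(-5-pt[0])/dt[0]; print('tube in tool',pt+k*dt)
"
```

```text
[ 577.17352428 -235.0870306    40.        ] [ 580.2049776  -282.33226012   40.        ] 47.34238504910909 [ 578.68925094 -258.70964536   40.        ] -86.32869375912327
rails mid [ 568.9340673  -260.13952328   27.        ]
(array([ 577.12946184, -234.98986147,   39.80122701]), [np.float64(0.19389247292748252), np.float64(0.19389247292727868)])
chock tab top:  [array([ 533.53935309, -250.41276839,   58.        ]), array([ 546.30478343, -260.26851045,   58.        ]), array([ 534.35866642, -272.98161729,   58.        ])] foot [ 517.36271431 -263.12298547   41.        ]
tube in tool [ -5.           1.44733412 -51.97336839]
tube in tool [ -5.           1.62722937 -33.72712773]
```

```bash
python3 -c "
from h import *
plan([577.5,-258.3,80],4.4)";  python3 -m handwheel '{"gripper":[1,1,1,1,1],"offset":[[0,0,-22],[0,0,-44],[35,0,-44],[67,0,-44],[67,0,-44]],"rot":[[0,0,0],[0,0,0],[0,0,0],[0,0,0],[0,0,0]]}' 12; python3 -m handwheel '{"gripper":[1],"offset":[[0,0,0]],"rot":[[0,0,0]]}' 12; python3 -c "
from h import *
snap('wrist','w10')
plan([577.5,-258.3,38],4.4)"
```

```text
t 11.07 pos [ 573.9 -302.7  148.2] jaw 4.38 F [-0.5  1.2  0.5] w 11.9
offset [ 68.2   7.  -43.9] rot [-0.02 -0.05  0.06] q [-29.  27.  85.   0.  68. -33.]
time_s: 11.48
ee_pos: [566.0, -253.2, 76.7]
ee_rot: [-121.8, 89.2, 152.9]
force: [0.3, -0.1, -0.9]
gripper_width: 12.1
time_s: 11.57
ee_pos: [569.3, -255.4, 81.3]
ee_rot: [-124.5, 89.7, 150.1]
force: [0.6, 0.1, 0.7]
gripper_width: 12.2
t 11.62 pos [ 570.8 -256.4   83.1] jaw 4.57 F [ 0.5 -0.2  0.4] w 12.4
offset [45.1  6.5  2.4] rot [ 0.17 -0.02 -0.  ] q [-25.  29.  93.   0.  58. -30.]
```

View pics/w10.png

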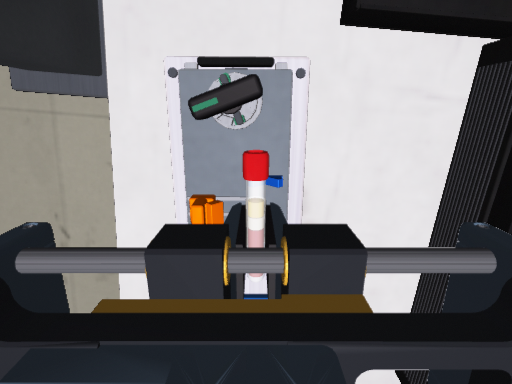

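```bash
python3 -m handwheel '{"gripper":[1,1,1,1],"offset":[[10,6.5,1],[20,6.5,1],[25,6.5,1],[25,6.5,1]],"rot":[[0,0,0],[0,0,0],[0,0,0],[0,0,0]]}' 12; python3 -m handwheel '{"gripper":[1,1],"offset":[[0,0,0],[0,0,0]],"rot":[[0,0,0],[0,0,0]]}' 12; python3 -c "
from h import *
plan([577.5,-258.3,38],4.4)"
```

```text
time_s: 11.95
ee_pos: [576.5, -257.4, 56.1]
ee_rot: [-122.0, 89.9, 152.5]
force: [0.5, -0.2, -1.3]
gripper_width: 12.2
time_s: 12.12
ee_pos: [577.4, -257.9, 57.7]
ee_rot: [74.3, 90.0, -11.2]
force: [-0.2, -0.9, -0.4]
gripper_width: 12.2
t 12.12 pos [ 577.4 -257.9   57.7] jaw 4.52 F [-0.2 -0.9 -0.4] w 12.2
offset [19.7  0.1  0.4] rot [ 0.12  0.01 -0.02] q [-25.  31.  94.   0.  56. -30.]
```

Positioned; descend slowly watching force.

```bash
python3 -c "
from h import *
snap('wrist','w11'); crop('w11','c13',180,60,340,240,3.3)";  python3 -m handwheel '{"gripper":[1,1,1,1,1],"offset":[[5,0,0],[9,0,0],[13,0,0],[17,0,0],[17,0,0]],"rot":[[0,0,0],[0,0,0],[0,0,0],[0,0,0],[0,0,0]]}' 12;python3 -c "
from h import *
plan([577.5,-258.3,36],4.4)"
```

```text
time_s: 12.58
ee_pos: [576.5, -257.4, 39.2]
ee_rot: [-121.6, 89.9, 153.0]
force: [-1.5, -0.9, 0.1]
gripper_width: 11.8
t 12.58 pos [ 576.5 -257.4   39.2] jaw 4.53 F [-1.5 -0.9  0.1] w 11.8
offset [3.2 0.9 1. ] rot [ 0.13 -0.07  0.11] q [-25.  32.  95.   0.  54. -30.]
```

View pics/c13.png

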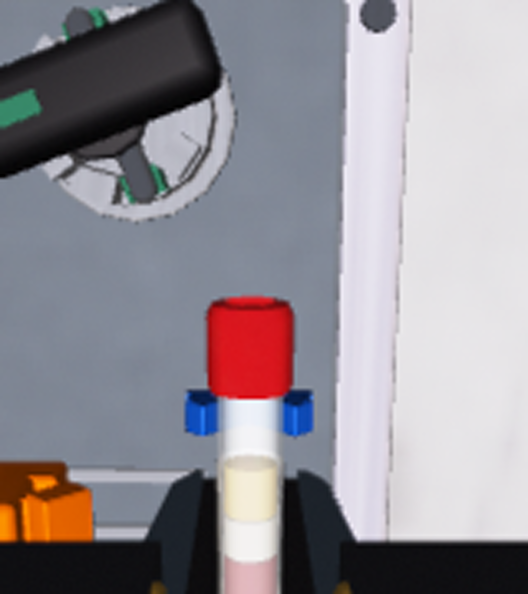

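```bash
python3 -m handwheel '{"gripper":[1,1,1],"offset":[[1.5,0.5,0.5],[3,0.5,0.5],[3,0.5,0.5]],"rot":[[0,0,0],[0,0,0],[0,0,0]]}' 12;python3 -c "
from h import *
plan([577.5,-258.3,36],4.4)"
```

```text
time_s: 12.83
ee_pos: [577.8, -258.2, 37.2]
ee_rot: [-135.7, 90.0, 138.8]
force: [-0.8, 1.1, -1.1]
gripper_width: 12.1
t 12.83 pos [ 577.8 -258.2   37.2] jaw 4.53 F [-0.8  1.1 -1.1] w 12.1
offset [ 1.2 -0.3  0.1] rot [ 0.13 -0.01  0.01] q [-25.  32.  95.   0.  53. -30.]
```

```bash
python3 -m handwheel '{"gripper":[1,1,1],"offset":[[1,0,0],[1.5,0,0],[1.5,0,0]],"rot":[[0,0,0],[0,0,0],[0,0,0]]}' 12;python3 -c "
from h import *
plan([577.5,-258.3,36],4.4)"
```

```text
time_s: 13.08
ee_pos: [577.8, -258.3, 36.4]
ee_rot: [49.6, 90.0, -35.9]
force: [-1.3, 0.8, 2.1]
gripper_width: 12.3
t 13.08 pos [ 577.8 -258.3   36.4] jaw 4.53 F [-1.3  0.8  2.1] w 12.3
offset [ 0.4 -0.3  0. ] rot [ 0.13  0.01 -0.01] q [-25.  32.  95.  -0.  53. -30.]
```

```bash
python3 -m handwheel '{"gripper":[0.77,0.77,0.77,0.77],"offset":[[0,0,0],[0,0,0],[0,0,0],[0,0,0]],"rot":[[0,0,0],[0,0,0],[0,0,0],[0,0,0]]}' 12;python3 -m handwheel '{"gripper":[0.77,0.77,0.77,0.77,0.77],"offset":[[-10,0,0],[-30,0,0],[-60,0,20],[-90,0,50],[-90,0,50]],"rot":[[0,0,0],[0,0,0],[0,0,0],[0,0,0],[0,0,0]]}' 12;python3 -m handwheel '{"gripper":[0.77],"offset":[[0,0,0]],"rot":[[0,0,0]]}';python3 -c "
from h import *
snap('wrist','w12');crop('w12','c14',180,30,340,230,3)
plan([577.5,-258.3,36],4.4)"
```

```text
time_s: 13.42
ee_pos: [577.8, -258.1, 35.8]
ee_rot: [-173.5, 90.0, 101.0]
force: [0.8, 0.7, 0.4]
gripper_width: 21.0
time_s: 13.83
ee_pos: [585.6, -314.1, 133.5]
ee_rot: [48.8, 89.1, -36.8]
force: [-0.3, -0.7, 1.0]
gripper_width: 21.1
time_s: 13.92
ee_pos: [582.9, -310.0, 128.8]
ee_rot: [57.9, 89.7, -27.7]
force: [0.0, 1.0, -1.3]
gripper_width: 21.2
t 13.97 pos [ 581.7 -308.3  126.7] jaw 4.46 F [-0.8  0.2 -0.3] w 20.9
offset [ 90.7  -0.4 -50.2] rot [ 0.06  0.01 -0.06] q [-29.  29.  85.   0.  66. -33.]
```

View pics/c14.png

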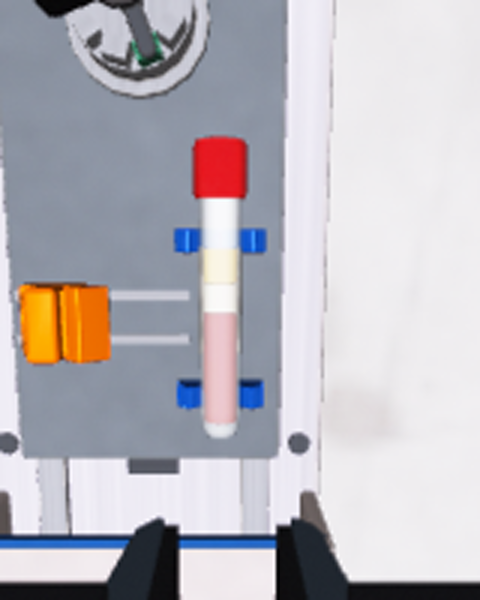

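```bash
python3 -c "
from h import *
crop('w12','c15',180,115,230,160,12);crop('w9','c16',195,120,235,160,12)"
```

```text
(no output)
```

View pics/c15.png

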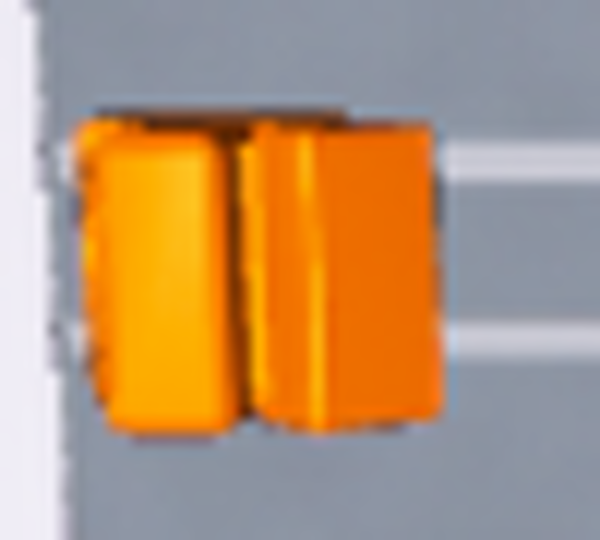

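View pics/c16.png

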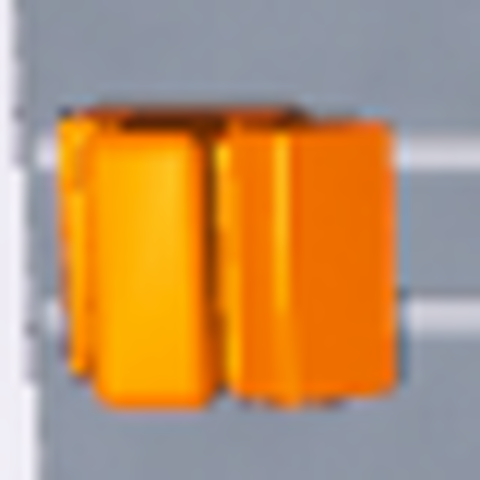

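```bash
python3 -c "
from h import *
s=ldst('w12');s9=ldst('w9');t=tri([ray('wrist',(193.8,138.6),s),ray('wrist',(207.4,142.3),s9)]);print(t)
print(onz('wrist',(193.8,138.6),58,s),onz('wrist',(207.4,142.3),58,s9))
print([onz('wrist',(180+x/12,115+283/12),58,s) for x in (103,228)])
print('tube',[onz('wrist',(180+x/3,30+y/3),41,s) for x,y in ((220,140),(220,198),(220,437))])
plan([577.5,-258.3,36],4.4)"
```

```text
(array([ 527.56298164, -262.7349548 ,   58.07171712]), [np.float64(0.06052491641753988), np.float64(0.06052491641751729)])
[ 527.53559231 -262.80345071   58.        ] [ 527.56336537 -262.68400953   58.        ]
[array([ 523.04975746, -263.13814556,   58.        ]), array([ 532.00736632, -262.44126123,   58.        ])]
tube [array([ 574.80246684, -207.18353744,   41.        ]), array([ 576.02264974, -223.18205409,   41.        ]), array([ 581.55276441, -295.690554  ,   41.        ])]
t 13.97 pos [ 581.7 -308.3  126.7] jaw 4.46 F [-0.8  0.2 -0.3] w 20.9
offset [ 90.7  -0.4 -50.2] rot [ 0.06  0.01 -0.06] q [-29.  29.  85.   0.  66. -33.]
```

```bash
python3 -c "
from h import *
plan([554,-261.5,100],4.4)"; python3 -m handwheel '{"gripper":[0.05,0.05,0.05,0.05,0.05],"offset":[[0,-16,-22],[0,-31,-44],[15,-31,-44],[26,-31,-44],[26,-31,-44]],"rot":[[0,0,0],[0,0,0],[0,0,0],[0,0,0],[0,0,0]]}' 12;python3 -m handwheel '{"gripper":[0.05,0.05,0.05,0.05,0.05],"offset":[[0,0,0],[0,0,0],[0,0,0],[0,0,0],[0,0,0]],"rot":[[0,0,0],[0,0,0],[0,0,0],[0,0,0],[0,0,0]]}' 12; python3 -c "
from h import *
snap('wrist','w13')
plan([554,-261.5,46],4.4)"
```

```text
t 13.97 pos [ 581.7 -308.3  126.7] jaw 4.46 F [-0.8  0.2 -0.3] w 20.9
offset [ 26.7 -24.  -48.8] rot [ 0.06  0.01 -0.06] q [-29.  29.  85.   0.  66. -33.]
time_s: 14.38
ee_pos: [545.2, -264.8, 96.5]
ee_rot: [-122.7, 89.6, 151.8]
force: [-0.7, 0.0, -0.5]
gripper_width: 51.5
time_s: 14.8
ee_pos: [547.7, -266.9, 100.3]
ee_rot: [67.1, 90.0, -18.4]
force: [0.2, -0.5, -0.2]
gripper_width: 84.4
t 14.85 pos [ 547.6 -266.9  100.3] jaw 4.51 F [0.3 0.4 0.4] w 86.0
offset [54.3  6.8 -4.9] rot [ 0.11  0.02 -0.04] q [-27.  26.  94.   0.  59. -32.]
```

View pics/w13.png

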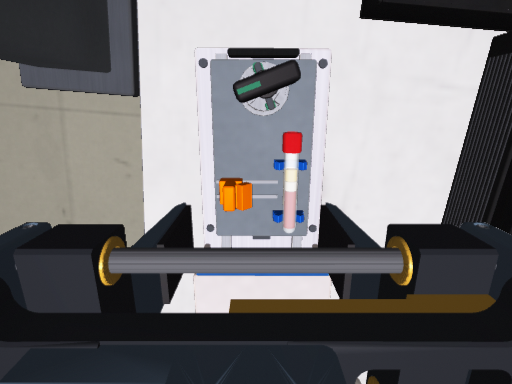

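```bash
python3 -m handwheel '{"gripper":[0.05,0.05,0.05,0.05,0.05],"offset":[[10,6.5,-5],[28,6.5,-5],[44,6.5,-5],[54,6.5,-5],[54,6.5,-5]],"rot":[[0,0,0],[0,0,0],[0,0,0],[0,0,0],[0,0,0]]}' 12;python3 -m handwheel '{"gripper":[0.05,0.05],"offset":[[0,0,0],[0,0,0]],"rot":[[0,0,0],[0,0,0]]}' 12; python3 -c "
from h import *
plan([596,-258.3,46],4.4)"
```

```text
time_s: 15.27
ee_pos: [552.0, -260.0, 43.1]
ee_rot: [-123.4, 89.7, 151.2]
force: [0.2, -0.0, -0.9]
gripper_width: 86.6
time_s: 15.43
ee_pos: [554.1, -261.3, 46.5]
ee_rot: [66.0, 89.9, -19.4]
force: [-0.7, -0.7, 0.7]
gripper_width: 86.9
t 15.43 pos [ 554.1 -261.3   46.5] jaw 4.53 F [-0.7 -0.7  0.7] w 86.9
offset [ 0.6 42.   0.3] rot [ 0.13  0.03 -0.07] q [-26.  30.  97.   0.  53. -31.]
```

Push to just short of home, then creep.

```bash
python3 -m handwheel '{"gripper":[0.05,0.05,0.05,0.05,0.05],"offset":[[0,8,0],[0,16,0],[0,24,0],[0,32,0],[0,37,0]],"rot":[[0,0,0],[0,0,0],[0,0,0],[0,0,0],[0,0,0]]}' 12;python3 -m handwheel '{"gripper":[0.05,0.05,0.05],"offset":[[0,1,0],[0,2,0],[0,2,0]],"rot":[[0,0,0],[0,0,0],[0,0,0]]}' 12; python3 -c "
from h import *
snap('wrist','w14')
plan([596,-258.3,46],4.4)"
```

```text
time_s: 15.85
ee_pos: [591.8, -258.2, 46.3]
ee_rot: [60.9, 89.9, -24.5]
force: [-1.9, -0.3, 0.6]
gripper_width: 86.6
time_s: 16.1
ee_pos: [592.6, -257.9, 45.8]
ee_rot: [115.7, 90.0, 30.2]
force: [-0.0, 0.5, -0.7]
gripper_width: 86.7
t 16.15 pos [ 592.4 -257.9   45.8] jaw 4.52 F [ 0.2 -0.3  0.1] w 86.9
offset [-0.2  3.5  0.7] rot [ 0.12 -0.01 -0.02] q [-25.  32.  92.   0.  55. -29.]
```

View pics/w14.png

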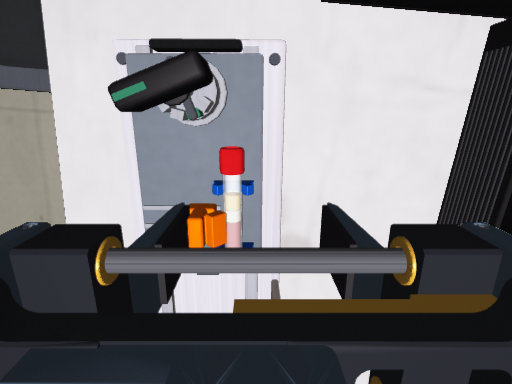

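```bash
python3 -m handwheel '{"gripper":[0.05,0.05,0.05,0.05],"offset":[[0,1,0],[0,2,0],[0,3,0],[0,4,0]],"rot":[[0,0,0],[0,0,0],[0,0,0],[0,0,0]]}' 12; python3 -c "
from h import *
plan([596,-258.3,46],4.4)"
```

```text
time_s: 16.48
ee_pos: [594.7, -257.7, 45.7]
ee_rot: [-101.4, 89.8, 173.2]
force: [-6.4, -2.1, 1.3]
gripper_width: 86.6
t 16.48 pos [ 594.7 -257.7   45.7] jaw 4.55 F [-6.4 -2.1  1.3] w 86.6
offset [-0.3  1.3  0.7] rot [ 0.15 -0.04  0.21] q [-24.  33.  92.  -0.  56. -29.]
```

```bash
python3 -m handwheel '{"gripper":[0.05,0.05,0.05],"offset":[[0,1,0],[0,1.5,0],[0,1.5,0]],"rot":[[0,0,0],[0,0,0],[0,0,0]]}' 12; python3 -m handwheel '{"gripper":[0.05,0.05],"offset":[[0,-4,0],[0,-8,0]],"rot":[[0,0,0],[0,0,0]]}' 12; python3 -m handwheel '{"gripper":[0.05,0.05,0.05,0.05,0.05],"offset":[[-20,0,0],[-45,0,0],[-70,0,20],[-80,0,40],[-80,0,40]],"rot":[[0,0,0],[0,0,0],[0,0,0],[0,0,0],[0,0,0]]}' 12; python3 -m handwheel '{"gripper":[0.05],"offset":[[0,0,0]],"rot":[[0,0,0]]}'; python3 -c "
from h import *
snap('wrist','w15'); crop('w15','c17',150,20,350,235,2.7)
plan([596,-258.3,46],4.4)"
```

```text
time_s: 16.73
ee_pos: [594.9, -257.7, 45.6]
ee_rot: [-99.7, 89.6, 174.9]
force: [-8.0, -1.1, 3.5]
gripper_width: 86.4
time_s: 16.9
ee_pos: [590.5, -258.3, 46.1]
ee_rot: [81.3, 89.9, -4.2]
force: [-0.3, -0.4, -0.0]
gripper_width: 87.0
time_s: 17.32
ee_pos: [595.7, -302.2, 129.9]
ee_rot: [53.2, 89.4, -32.4]
force: [1.8, 0.1, 0.1]
gripper_width: 86.7
time_s: 17.4
ee_pos: [593.6, -298.8, 126.7]
ee_rot: [76.0, 89.8, -9.6]
force: [0.6, 0.2, 0.0]
gripper_width: 86.4
t 17.45 pos [ 592.8 -297.8  125.5] jaw 4.48 F [ 0.7  0.5 -0.6] w 86.6
offset [ 79.6   6.2 -39. ] rot [ 0.08 -0.06 -0.01] q [-28.  30.  84.   0.  66. -32.]
```

View pics/c17.png

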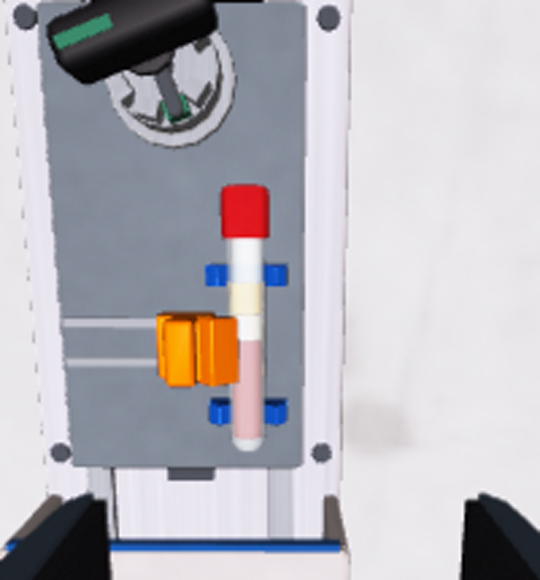

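```bash
python3 -c "
from h import *
crop('w15','c18',200,125,260,175,12)"
```

```text
(no output)
```

View pics/c18.png

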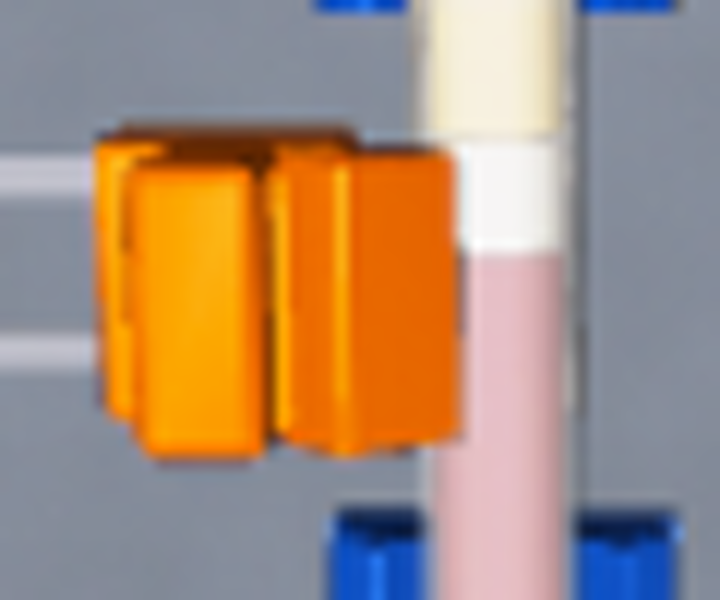

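```bash
python3 -c "
from h import *
s=ldst('w15'); p=onz('wrist',(216.6,150.9),58,s); print(p, p-np.array([527.55,-262.75,58]))
v=lambda x,y,z:onz('wrist',(150+x/2.7,20+y/2.7),z,s)
print('cap end',v(245,187,41),'junction',v(246,237,41),'tail',v(247,450,41)); A=v(246,275,41);B=v(248,411,41);print('blocks',A,B,(A+B)/2)
cen=cv2.imread('pics/w15.png')
st=snap('side','s15');crop('s15','c19',190,130,330,260,5.5)
"
```

```text
[ 558.24799648 -260.34761264   58.        ] [3.06979965e+01 2.40238736e+00 2.84217094e-14]
cap end [ 574.97083102 -207.21071163   41.        ] junction [ 576.30218243 -222.75742756   41.        ] tail [ 581.37363991 -295.59791743   41.        ]
blocks [ 577.09182405 -234.95818309   41.        ] [ 580.79984557 -281.37236992   41.        ] [ 578.94583481 -258.16527651   41.        ]
```

View pics/c19.png

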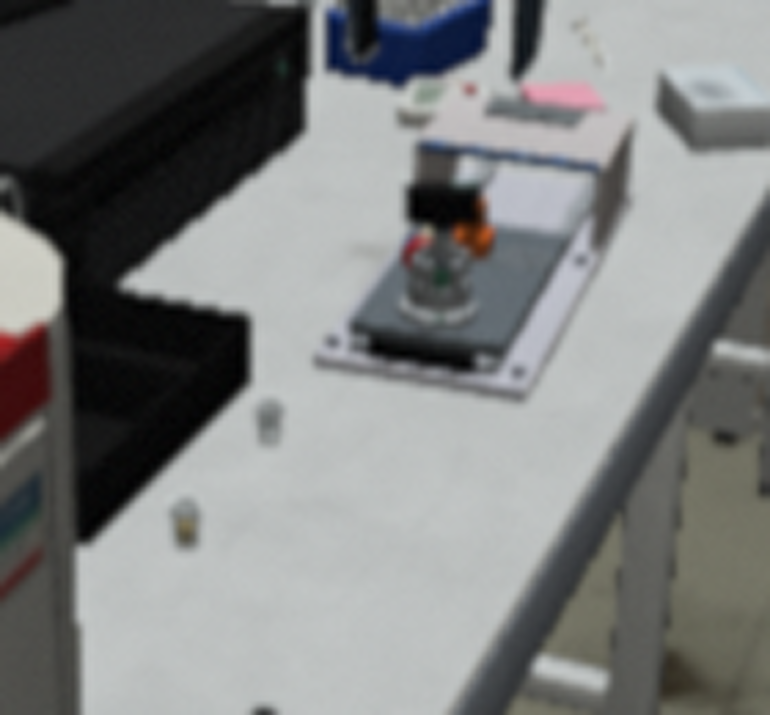

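```bash
python3 -c "
from h import *
print(job_done()); print(state()['time_s'])"
```

```text
the job is handed in; nothing more can be done
None
the job is handed in; nothing more can be done
```

I finished all four steps and handed the job in at about 17.5 s of robot time, with the gripper clear of everything. No verdict was reported, so the results below are my own measurements.

- **Plunger:** I pulled it up about 17 mm, turned it 70° clockwise and let it down. It came to rest about 10 mm above its original position with no load left on the gripper. Later wrist pictures show the cross pin still in the green notch.
- **Carriage:** I drew it out by the grip. It stopped after 110.6 mm, with 5 N against the stop. The V-blocks were in the same place, to about 0.5 mm, before and after the chock push.
- **Tube:** It lies in both V-blocks with the cap towards the plunger. The middle of its body is within about 1 mm of the midpoint of the blocks.
- **Chock:** I pushed it until it stopped moving and the force rose to 8 N, well above its 1.2 N of friction. The pictures show about 30.8 mm of travel. That clears the 28.5 mm limit but is a little short of the nominal 32 mm, which fits a start slightly above zero plus about 1 mm of measuring error.
- **Bystanders:** The marker, the tape roll and the cups were never touched. In the last side picture both cups stand where they were; I did not re-measure the marker and the tape roll at the end.

One disagreement: the wrist camera read about 1.5 mm too far along the jaw direction, compared with where the fingers closed on the grip and the tube. I corrected for this when placing the tube and pushing the chock.

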